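Gauge a pipe end cap in the bench caliper

TASK

Check the orange irrigation pipe end cap in the bench caliper: stand it upright on the caliper's bed between the two jaws and let it go, then slide the jaw with the red post shut on it until the sprung anvil is pushed back about half its stroke, so that the green band clearly shows behind the blue head but no red. Leave the cap clamped there and take the hand away.

Things in the scene. Friction and masses are not known exactly. Their poses are not given: they have to be found in the camera images.
- orange_cap: Orange plastic pipe end cap, a plain round cylinder 48 mm in diameter and 50 mm high, closed end up, about 70 g, standing on the table among a grey and a blue cap of the same size. Origin: centre of its underside; z up along its axis.
- caliper: Bench caliper, fixed. Sizes in mm: aluminium bed 90 wide (x), y -180 to 200, flat top 12 mm above the table. Origin: on the table, on the bed's middle line; y points the way the jaw closes; z up. At +y the steel anvil plate (60 wide, top at 58 mm), face at y = 90 at rest; behind it the blue head, y 124 to 160, 70 high. On the -y side the sliding jaw with an equal plate; the gap between the faces is 130 to 160 mm at the start.
- jaw_grip (a point): On the axis of the sliding jaw's red post, 85 mm above the table. Post 22 mm square (sides along the caliper's x and y), from 35 to 105 mm above the table, on a blue carriage 60 mm long (y), 70 mm wide. The post's axis is 50 mm behind (-y of) the jaw's face and on the bed's middle line. The jaw slides only along the caliper's y, takes about 7 N to move and stays where it is left.
- anvil (a joint): How far the sprung anvil is pushed back, in m: 0 at rest, 0.024 at its stop. Pushing it takes about 1 N to start and 4 N at the stop, less than the jaw's own friction, so a clamped part stays clamped. As it goes back its round stem comes out behind the blue head: green for the first 20 mm, red after that.
Not all that is in view belongs to the job. Of the things like the orange_cap, leave any that is purple, turquoise or yellow; of the rest the larger one is meant.

How it is judged (in metres and radians):
On the way, in this order (a step that is already met when the one before it is completed fails the run):
1. the orange cap stands on the caliper's bed between the jaws, let go (x of orange_cap in the frame of caliper between -0.025 and 0.025 m and z of orange_cap in the frame of caliper between 0.004 and 0.022 m and y of orange_cap in the frame of caliper between -0.06 and 0.1 m and angle between orange_cap's own z axis and vertical below 0.17 rad and contact force between the fingers and orange_cap below 0.2 N), for 0.2 s.
2. the jaw is shut on the cap and the anvil registers (x of orange_cap in the frame of caliper between -0.025 and 0.025 m and z of orange_cap in the frame of caliper between 0.004 and 0.022 m and y of orange_cap in the frame of caliper between -0.06 and 0.1 m and angle between orange_cap's own z axis and vertical below 0.17 rad and value of joint anvil between 0.003 and 0.021 m and horizontal distance between jaw_grip and orange_cap below 0.09 m), for 0.2 s.
At the end, for the whole second after the job is handed in: The orange cap stands on the bed (within 10 degrees of upright, its axis within 25 mm of the bed's middle line), clamped between the jaw (post within 90 mm of the cap's axis) and the anvil, the anvil pushed back 3 to 21 mm, everything at rest and let go (all of step 2 and linear speed of orange_cap below 0.01 m/s and contact force between the fingers and orange_cap below 0.1 N); the robot touches nothing.
It also fails if it takes over 58 s, if anything falls off the work surface, if the arm or the gripper's body presses on something with over 40 N, if the wrist force passes 120 N, or if a joint passes its speed limit or range.

ROBOT

A 6-joint arm with a two-finger parallel gripper is mounted at the origin on the work surface. World frame = base frame: x ahead of the robot, y to its left, z up, the work surface at z = 0. Lengths are in m, angles in degrees, forces in N, time in s.
With the tool pointing down it reaches from about 0.25 to 0.725 m from the base axis. Payload 9.7 kg.
Tool frame: the origin (TCP) lies at the very end of the fingers, on their centre line; the grasp point (between the pads) lies 19 mm behind it; z points along the fingers, y is the direction in which the jaws open and shut (so a half turn about z gives the same grasp; the last joint's range is limited). The gripper opens to 85 mm and grips with 20 to 120 N. Pads are 22 mm wide; open, the fingers measure 114 mm over their backs; the gripper's body (76 mm by 85 mm) begins 54 mm behind the grasp point. The pads swing forward as they close: fully open they stand 13 mm farther back than shut.
Start: joints at [-65.947, 4.979, 10.078, 95.1, 0, 90], TCP at [0.224, -0.502, 0.231] pointing down, gripper open.
Joint ranges: [-179.16, 179.16], [-48.56, 103.87], [-65.8, 70.77], [-126.05, 130.52], [-82.76, 87.17], [-180, 180]. Speed limits (degrees/s): [127.2, 127.2, 147.25, 180, 180, 180].

INTERFACE

Orientations are given as [roll, pitch, yaw] about the fixed x, y, z axes, in that order (R = Rz(yaw) Ry(pitch) Rx(roll)).
In Python, from workcell import bot gives the robot as it stands. The module is installed in compiled form; this text tells all that it offers.
- The arm moves only by the tool step_arm, never from a script. Its arguments are lists of equal length, an entry for each row: "dr": the turn, a rotation vector about the tool's x, y, z in rad, a list of three; "xyz": the shift along the tool's x, y, z in units of 40 mm (1.0 is 40 mm), a list of three; "gripper": the opening, from 0 (shut) to 1 (fully open). In form: {"dr": [[wx, wy, wz], ...], "xyz": [[x, y, z], ...], "gripper": [gripper, ...]}. A call has exactly 8 rows; each row is the pose to reach, as a shift and turn from the pose commanded when the call began, along the tool's axes at that moment; what a row does not reach only later rows make up. A row lasts 1/10 s, in which the tool goes at most 50 mm and 8.59 degrees, less where a joint would pass 70% of its speed; a pose out of reach is approached as far as the arm can. A call with a gripper value outside its range is refused whole. The fingers move at their own pace and stop on an object; "squeeze" is the grip in N (left out, the last holds). Time passes only in rows, so rows that repeat a pose let the fingers close, or fill a call up. It gives the time, the measured TCP pose, the force and the opening at its end, in the units of the state.
- bot.get_obs(): the state, without advancing time (a new reading comes with each control period).
- bot.camera(name): name is "scene" or "top" or "wrist"; returns a dict with "image" (480x640x3 uint8, red, green, blue), "camera_matrix" (3x3 intrinsics, pixels), "R" (3x3) and "t" (3): a world point X has camera coordinates R X + t. Camera axes: x right, y down, z forward; pixel columns grow to the right and rows downward; lengths in m; the calibration is good to about 2 mm. A picture is of the moment at which its call begins. There is no depth.
- bot.job_done(): hands the job in, once; it reports no verdict.
Trained networks look in a picture, given as the dict that the camera call returned (one of the last four; its "shot" number tells which), for a name from the list of things; names that differ only in an ending like _2 or _b are one class to them, and where a whole thing is asked for, a point or a joint stands for the part that bears it (a point fixed in the world has none). Each returns a list of dicts, best first, with "p" (0 to 1); they miss things now and then, are a little off and sometimes report something else, mostly with a low value. They report only what shows in the picture. A call takes as long as a camera call. They do not tell look-alikes from the thing itself.
- bot.regions_of(picture, thing): "region" (480x640 bool, what is visible of it) and "box" ([centre column, centre row, width, height] in pixels, round what is visible of it).
The state is a dict: "time": time; "q": joint angles; "qd": joint speeds; "joint_efforts": joint torques, N m; "ee_pos": TCP position; "tcp_rot": TCP orientation; "wrist_force": force on the tool from outside, world axes, zero at the start; "torque": the same for the moment, N m; "opening": finger opening in m.
Only numpy, scipy, OpenCV 4.12 (cv2) and the standard library are available. Lean on these libraries where they do the work, as an engineer would, in place of code of your own. Each camera call takes 0.05 s, during which the arm holds its last target.

## Working session

There is one attempt and no reset: what is moved stays moved. The work goes in short steps, Python scripts to look and compute and a tool call to move; the robot and the scene stay as the last step left them, time stands still between calls to the robot, and variables do not carry over. Pictures are saved under pics/ and viewed, and the job is handed in when it is done.

Besides the shell and the picture viewer there is one more tool, called after "Emit:" by a JSON object that holds its "op" and its "data", one argument or row to a line. step_arm: Moves the arm, as the interface text tells. Its arguments: {"type":"object","properties":{"dr":{"type":"array"},"xyz":{"type":"array"},"gripper":{"type":"array"},"squeeze":{"type":"number"}},"required":["dr","xyz","gripper"]}

```bash
mkdir -p pics; cat > h.py <<'E'
import numpy as np,cv2
from workcell import bot
def save(c,n): cv2.imwrite('pics/'+n,c['image'][:,:,::-1])
def ray(c,u,v,z):
    K=c['camera_matrix'];R=np.array(c['R']);t=np.array(c['t'])
    d=R.T@np.linalg.solve(K,[u,v,1]);o=-R.T@t
    return o+d*(z-o[2])/d[2]
def proj(c,X):
    p=c['camera_matrix']@(np.array(c['R'])@np.array(X)+np.array(c['t']));return p[:2]/p[2]
E
python3 - <<'E'
from h import *
print(bot.get_obs())
for n in('scene','top'):
    c=bot.camera(n);save(c,n+'0.png');print(n,-np.array(c['R']).T@c['t'])
    for th in('orange_cap','caliper','jaw_grip','anvil'):
        for r in bot.regions_of(c,th):print(th,round(r['p'],2),np.round(r['box']))
E
```

```text
{'time': 0.0, 'q': array([-6.59475136e+01,  5.01264814e+00,  1.00320830e+01,  9.50996639e+01,
       -2.48349805e-05,  8.99986197e+01]), 'qd': array([-0.05001482, -0.03390524, -0.0774749 , -0.06747902, -0.08952374,
        0.09073515]), 'joint_efforts': array([-6.81763213e-04, -5.20385349e+01,  4.64809084e+01,  1.60324451e-02,
       -3.22854874e-05,  8.84792996e-06]), 'ee_pos': array([ 0.2240663 , -0.50202329,  0.23054699]), 'tcp_rot': array([-1.79919771e+02,  2.29021842e-05,  2.40538667e+01]), 'wrist_force': array([-0.51449598, -0.26650692, -0.81502495]), 'torque': array([-0.02687309,  0.00280586, -0.0273092 ]), 'opening': 0.08570638525119999}
scene [0.96629729 0.29323765 0.64124764]
orange_cap 0.98 [406. 398.  43.  54.]
orange_cap 0.97 [340. 281.  36.  46.]
orange_cap 0.95 [396. 312.  27.  29.]
orange_cap 0.9 [282. 350.  28.  39.]
orange_cap 0.76 [352. 344.  35.  54.]
caliper 0.98 [365. 226. 236. 140.]
jaw_grip 0.86 [303. 188.  58.  68.]
anvil 0.96 [413. 237.  25.  48.]
top [0.5247984  0.06034263 0.79599327]
orange_cap 0.94 [302. 241.  33.  37.]
orange_cap 0.73 [200. 170.  37.  40.]
orange_cap 0.73 [313. 158.  26.  32.]
orange_cap 0.7 [240. 243.  22.  27.]
orange_cap 0.6 [263. 187.  37.  39.]
caliper 0.96 [321. 322. 253.  69.]
jaw_grip 0.84 [395. 320.  51.  49.]
anvil 0.94 [252. 327.  32.  43.]
```

View pics/scene0.png

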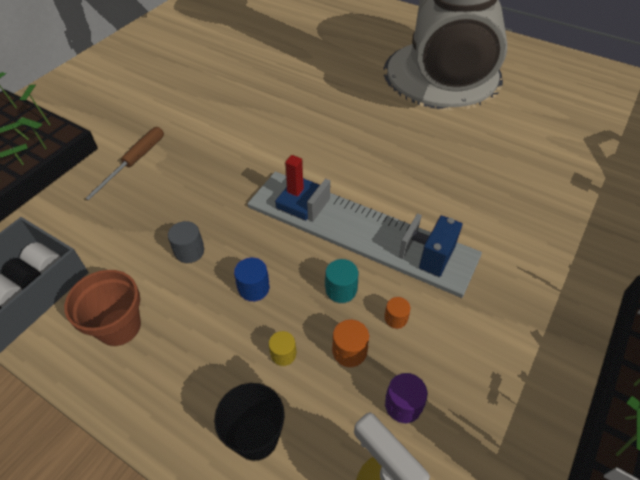

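View pics/top0.png

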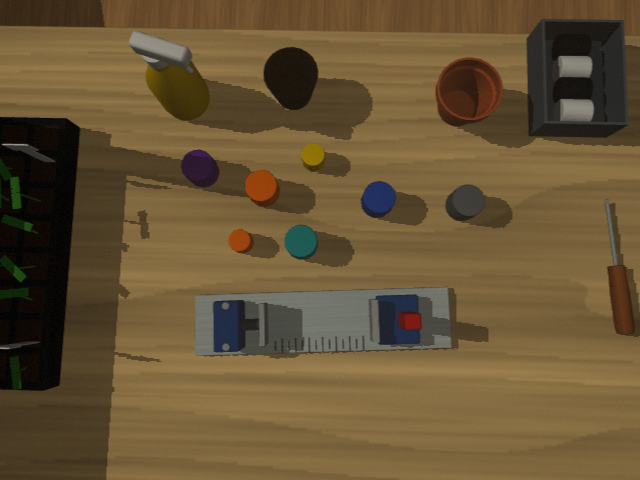

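Things that could be the cap, with pixels in the top picture:
- large orange (262,187)
- small orange (240,241)
- turquoise (301,242)
- yellow (313,155)
- purple (200,168)
- blue (379,199)
- grey (466,202)

By the description it is the larger orange one, at (262,187) in top and (351,343) in scene. Next I check it in a close crop and measure.

```bash
python3 - <<'E'
from h import *
c=bot.camera('top');im=c['image']
cv2.imwrite('pics/crop1.png',cv2.resize(im[130:370,180:480],None,fx=2.6,fy=2.5,interpolation=cv2.INTER_CUBIC)[:,:,::-1])
hsv=cv2.cvtColor(im,cv2.COLOR_RGB2HSV)
def blob(m,near):
    n,l,s,ce=cv2.connectedComponentsWithStats(m.astype(np.uint8));i=l[near[1],near[0]];return l==i,s[i],ce[i]
from scipy.optimize import least_squares
for pt,nm in(((262,187),'big'),((240,241),'small')):
    m,s,ce=blob((hsv[...,0]<20)&(hsv[...,1]>150)&(hsv[...,2]>60),pt);print(nm,s,ce,ray(c,*ce,.05))
    print(' width mm at top', [np.linalg.norm(ray(c,s[0],ce[1],.05)-ray(c,s[0]+s[2],ce[1],.05))])
# silhouette fit
m,s,ce=blob((hsv[...,0]<20)&(hsv[...,1]>150)&(hsv[...,2]>60),(262,187))
def sil(p):
    a=np.linspace(0,2*np.pi,60);P=np.array([proj(c,[p[0]+.024*np.cos(x),p[1]+.024*np.sin(x),z]) for x in a for z in(0,.05)],np.float32)
    h=cv2.convexHull(P*16).astype(np.int32);o=np.zeros(m.shape,np.uint8);cv2.fillPoly(o,[h],1,shift=4);return o>0
x0=ray(c,*ce,.04)[:2];best=min(((sil(x0+[i*.001,j*.001])^m).sum(),tuple(x0+[i*.001,j*.001])) for i in range(-8,9) for j in range(-8,9));print('fit',best,m.sum())
# bed corners
m,s,ce=blob((hsv[...,1]<60)&(hsv[...,2]>90),(320,300));cs=cv2.findContours(m.astype(np.uint8),0,2)[0];r=cv2.minAreaRect(max(cs,key=cv2.contourArea));
b=cv2.boxPoints(r);print(r);W=np.array([ray(c,*p,.012) for p in b]);print(W.round(4),W.mean(0),[np.linalg.norm(W[i]-W[i-1]) for i in range(4)])
# red post
m,s,ce=blob(((hsv[...,0]<6)|(hsv[...,0]>174))&(hsv[...,1]>180)&(hsv[...,2]>80),(411,321));print('post',s,ce,ray(c,*ce,.105),ray(c,*ce,.095))
E
```

```text
big [ 244  170   37   37 1045] [261.98564593 187.85358852] [0.67774821 0.15766149 0.05      ]
 width mm at top [np.float64(0.0540410696193041)]
small [228 229  26  25 496] [240.39717742 240.78830645] [0.59949041 0.1859399  0.05      ]
 width mm at top [np.float64(0.03758792665162417)]
fit (np.int64(55), (np.float64(0.6817984926778806), np.float64(0.1599660460306892))) 1045
((322.0941162109375, 320.91632080078125), (60.64586639404297, 256.0603332519531), 88.15238952636719)
[[ 0.5203  0.2599  0.012 ]
 [ 0.5423 -0.1222  0.012 ]
 [ 0.4536 -0.1247  0.012 ]
 [ 0.4313  0.2524  0.012 ]] [0.48688376 0.06635047 0.012     ] [np.float64(0.08930705554823051), np.float64(0.3827423882127781), np.float64(0.08870410195958009), np.float64(0.3777555430524736)]
post [398 313  23  17 337] [409.71810089 321.05341246] [ 0.49398366 -0.04924679  0.105     ] [ 0.49353771 -0.05083276  0.095     ]
```

View pics/crop1.png

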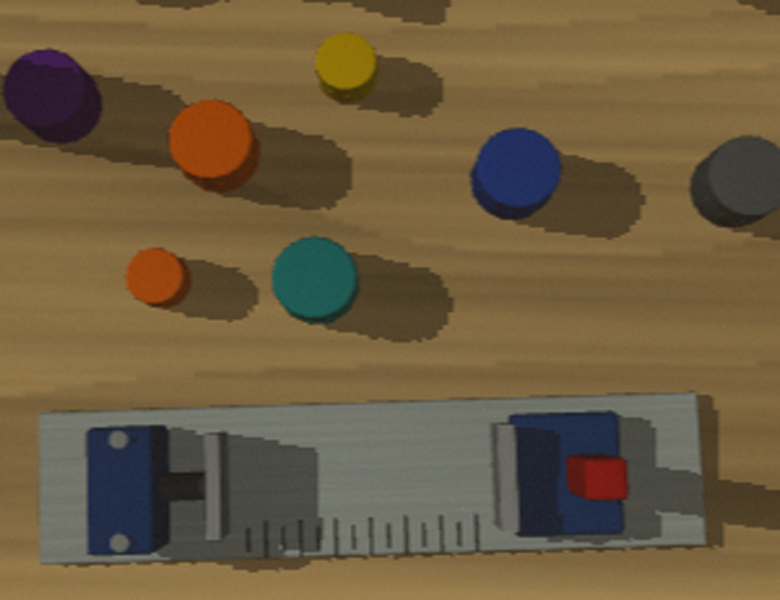

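The close crop confirms the larger orange cap, which has about a 50 mm top against 36 mm for the small one. Next I cross-check it and the caliper frame against the scene camera.

```bash
cat >> h.py <<'E'
a=np.radians(3.35);CO=np.array([.4875,.0564,0]);CX=np.array([np.cos(a),np.sin(a),0]);CY=np.array([-np.sin(a),np.cos(a),0])
def cal(x,y,z): return CO+CX*x+CY*y+np.array([0,0,z])
def shift(tgt,yaw):
    from scipy.spatial.transform import Rotation as Ro
    s=bot.get_obs();R=Ro.from_euler('xyz',s['tcp_rot'],degrees=True)
    T=Ro.from_euler('xyz',[180,0,yaw],degrees=True)
    print('pos',s['ee_pos'].round(4),s['tcp_rot'].round(2),'F',s['wrist_force'].round(1),'t',s['time'],'open',s['opening'])
    print('xyz',(R.inv().apply(np.array(tgt)-s['ee_pos'])/.04).round(3),'dr',(R.inv()*T).as_rotvec().round(3))
def drawcal(c,im,yj=-.0566):
    for z,pts in((.012,[(-.045,-.18),(.045,-.18),(.045,.2),(-.045,.2)]),(.058,[(-.03,.09),(.03,.09)]),(.058,[(-.03,yj),(.03,yj)]),(.105,[(-.011,yj-.061),(.011,yj-.061),(.011,yj-.039),(-.011,yj-.039)])):
        cv2.polylines(im,[np.array([proj(c,cal(x,y,z)) for x,y in pts]).round().astype(np.int32)],True,(255,0,255),1)
def drawcap(c,im,x,y,z0=0,r=.024,h=.05):
    for z in(z0,z0+h):
        cv2.polylines(im,[np.array([proj(c,[x+r*np.cos(q),y+r*np.sin(q),z]) for q in np.linspace(0,6.28,40)]).round().astype(np.int32)],True,(0,255,255),1)
E
python3 - <<'E'
from h import *
o=[]
for n,(u0,u1,v0,v1) in(('scene',(230,500,140,440)),('top',(170,470,130,370))):
    c=bot.camera(n);im=c['image'].copy();drawcal(c,im);drawcap(c,im,.6815,.1595)
    cr=im[v0:v1,u0:u1];cv2.imwrite(f'pics/ov_{n}.png',cv2.resize(cr,None,fx=2,fy=2,interpolation=cv2.INTER_NEAREST)[:,:,::-1])
    if n=='top':
        for p in((200,168),(301,242),(313,155)):print(p,ray(c,*p,.04))
shift([.6815,.1595,.15],93.35)
E
```

```text
(200, 168) [0.70780255 0.2524246  0.04      ]
(301, 242) [0.60080344 0.09899025 0.04      ]
(313, 155) [0.73105346 0.0849094  0.04      ]
pos [ 0.2242 -0.5022  0.2313] [180.     0.    24.05] F [ 0.3 -0.6 -0.3] t 0.65 open 0.08529641702451811
xyz [ 17.184 -10.447   2.032] dr [ 0.     0.    -1.209]
```

View pics/ov_scene.png

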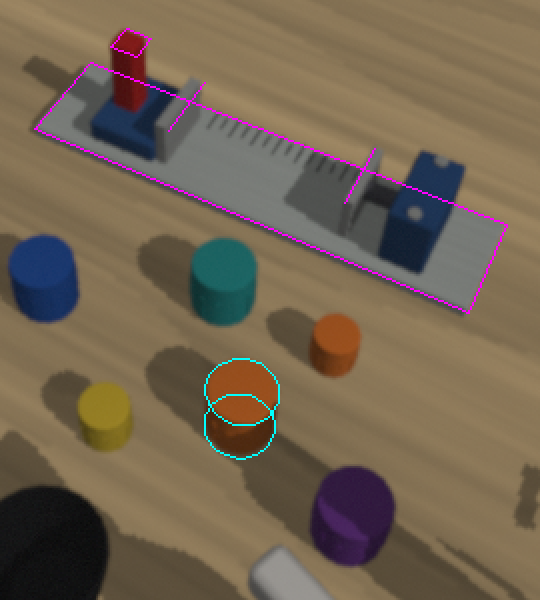

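View pics/ov_top.png

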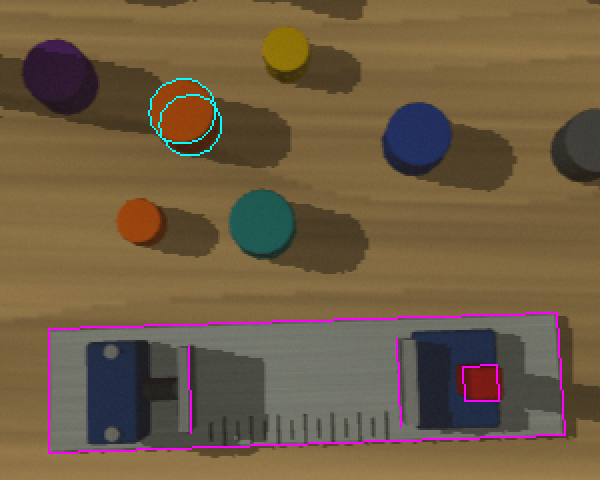

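Emit:
{"op": "step_arm", "data": {
  "dr": [
    [0, 0, -0.15],
    [0, 0, -0.3],
    [0, 0, -0.45],
    [0, 0, -0.6],
    [0, 0, -0.75],
    [0, 0, -0.9],
    [0, 0, -1.05],
    [0, 0, -1.2]
  ],
  "xyz": [
    [1, -0.6, 0],
    [2, -1.2, 0],
    [3, -1.8, 0],
    [4, -2.4, 0],
    [5, -3, 0],
    [6, -3.6, 0],
    [7, -4.2, 0],
    [8, -4.8, 0]
  ],
  "gripper": [1, 1, 1, 1, 1, 1, 1, 1]
}}

```text
time: 1.45
ee_pos: [0.4389, -0.1947, 0.2316]
tcp_rot: [180.0, 0.0, 93.2]
wrist_force: [1.2, -0.9, -0.5]
opening: 0.0855
```

```bash
python3 - <<'E'
from h import *
shift([.6815,.1595,.15],93.35)
E
```

```text
pos [ 0.4389 -0.1947  0.2316] [1.7996e+02 2.0000e-02 9.3160e+01] F [ 1.2 -0.9 -0.5] t 1.45 open 0.08549215591745002
xyz [8.509 6.542 2.041] dr [ 0.001  0.    -0.003]
```

Emit:
{"op": "step_arm", "data": {
  "dr": [
    [0, 0, 0],
    [0, 0, 0],
    [0, 0, 0],
    [0, 0, 0],
    [0, 0, 0],
    [0, 0, 0],
    [0, 0, 0],
    [0, 0, 0]
  ],
  "xyz": [
    [1.0, 0.75, 0],
    [2.0, 1.5, 0],
    [3, 2.3, 0],
    [4, 3.1, 0],
    [5, 3.9, 0],
    [6, 4.7, 0],
    [7, 5.45, 0],
    [7.8, 6.0, 0.4]
  ],
  "gripper": [1, 1, 1, 1, 1, 1, 1, 1]
}}

```text
time: 2.25
ee_pos: [0.6642, 0.1293, 0.2168]
tcp_rot: [179.8, -0.0, 92.8]
wrist_force: [1.5, -0.7, 1.0]
opening: 0.0853
```

```bash
python3 - <<'E'
from h import *
shift([.6815,.1595,.12],93.35)
c=bot.camera('wrist');save(c,'w1.png')
for r in bot.regions_of(c,'orange_cap'):print(round(r['p'],2),np.round(r['box']))
im=c['image'].copy();drawcap(c,im,.6815,.1595);cv2.imwrite('pics/w1o.png',im[:,:,::-1])
E
```

```text
pos [0.6642 0.1293 0.2168] [ 1.7981e+02 -3.0000e-02  9.2840e+01] F [ 1.5 -0.7  1. ] t 2.25 open 0.08534680623152943
xyz [0.732 0.46  2.422] dr [ 0.003 -0.001 -0.009]
0.92 [250. 247.  56.  62.]
0.81 [341. 184.  56.  60.]
0.77 [386. 262.  42.  39.]
0.63 [254. 149.  41.  38.]
0.56 [382.  72.  60.  70.]
```

View pics/w1o.png

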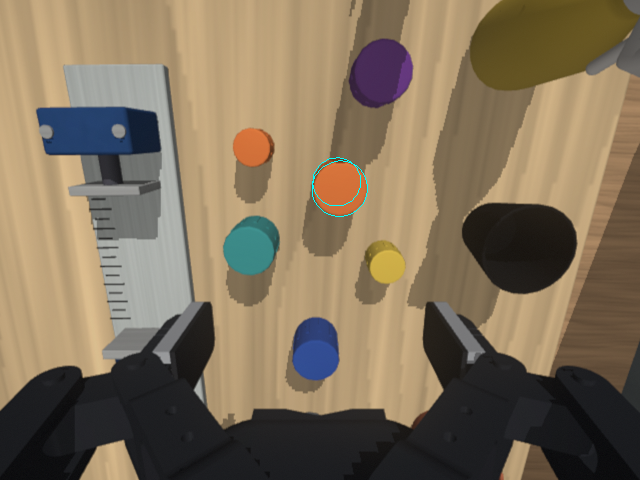

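Emit:
{"op": "step_arm", "data": {
  "dr": [
    [0, 0, 0],
    [0, 0, 0],
    [0, 0, 0],
    [0, 0, 0],
    [0, 0, 0],
    [0, 0, 0],
    [0, 0, 0],
    [0, 0, 0]
  ],
  "xyz": [
    [0.3, 0.2, 0.5],
    [0.6, 0.4, 1],
    [0.73, 0.46, 1.5],
    [0.73, 0.46, 2],
    [0.73, 0.46, 2.4],
    [0.73, 0.46, 2.4],
    [0.73, 0.46, 2.4],
    [0.73, 0.46, 2.4]
  ],
  "gripper": [1, 1, 1, 1, 1, 1, 1, 1]
}}

```text
time: 3.15
ee_pos: [0.68, 0.1568, 0.1209]
tcp_rot: [179.9, -0.0, 92.8]
wrist_force: [-0.4, -0.3, -0.4]
opening: 0.0856
```

```bash
python3 - <<'E'
from h import *
shift([.6815,.1595,.012],93.35)
c=bot.camera('wrist')
im=c['image'].copy();drawcap(c,im,.6815,.1595);cv2.imwrite('pics/w2o.png',im[:,:,::-1])
E
```

```text
pos [0.68   0.1568 0.1209] [ 1.7989e+02 -2.0000e-02  9.2790e+01] F [-0.4 -0.3 -0.4] t 3.15 open 0.08563923116684886
xyz [0.065 0.036 2.723] dr [ 0.002 -0.    -0.01 ]
```

View pics/w2o.png

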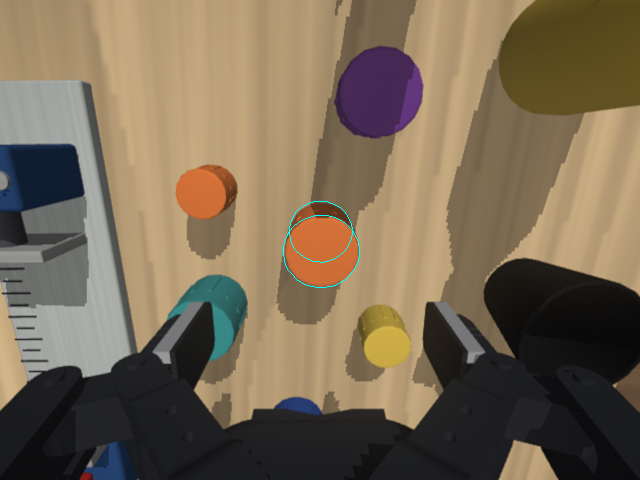

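The wrist overlay sits on the cap at (321,250), so I go down and grip.

Emit:
{"op": "step_arm", "data": {
  "dr": [
    [0, 0, -0.01],
    [0, 0, -0.01],
    [0, 0, -0.01],
    [0, 0, -0.01],
    [0, 0, -0.01],
    [0, 0, -0.01],
    [0, 0, -0.01],
    [0, 0, -0.01]
  ],
  "xyz": [
    [0.06, 0.04, 0.5],
    [0.06, 0.04, 1],
    [0.06, 0.04, 1.5],
    [0.06, 0.04, 2],
    [0.06, 0.04, 2.4],
    [0.06, 0.04, 2.72],
    [0.06, 0.04, 2.72],
    [0.06, 0.04, 2.72]
  ],
  "gripper": [1, 1, 1, 1, 1, 1, 1, 1]
}}

```text
time: 4.0
ee_pos: [0.6812, 0.1595, 0.0111]
tcp_rot: [180.0, -0.0, 93.4]
wrist_force: [-0.3, -0.4, 0.5]
opening: 0.0856
```

Emit:
{"op": "step_arm", "data": {
  "dr": [
    [0, 0, 0],
    [0, 0, 0],
    [0, 0, 0],
    [0, 0, 0],
    [0, 0, 0],
    [0, 0, 0],
    [0, 0, 0],
    [0, 0, 0]
  ],
  "xyz": [
    [0, 0, 0],
    [0, 0, 0],
    [0, 0, 0],
    [0, 0, 0],
    [0, 0, 0],
    [0, 0, 0],
    [0, 0, 0],
    [0, 0, 0]
  ],
  "gripper": [0.4, 0.4, 0.4, 0.4, 0.4, 0.4, 0.4, 0.4],
  "squeeze": 30
}}

```text
time: 4.8
ee_pos: [0.6815, 0.1595, 0.0115]
tcp_rot: [179.9, -0.0, 93.4]
wrist_force: [-0.2, -0.4, 6.7]
opening: 0.0471
```

```bash
python3 - <<'E'
from h import *
shift(cal(0,.025,.12),93.35)
c=bot.camera('wrist');save(c,'w3.png')
E
```

```text
pos [0.6815 0.1595 0.0115] [ 1.7992e+02 -1.0000e-02  9.3380e+01] F [-0.2 -0.4  6.7] t 4.8 open 0.047050487903043094
xyz [-1.663 -4.988 -2.72 ] dr [ 0.001 -0.     0.001]
```

View pics/w3.png

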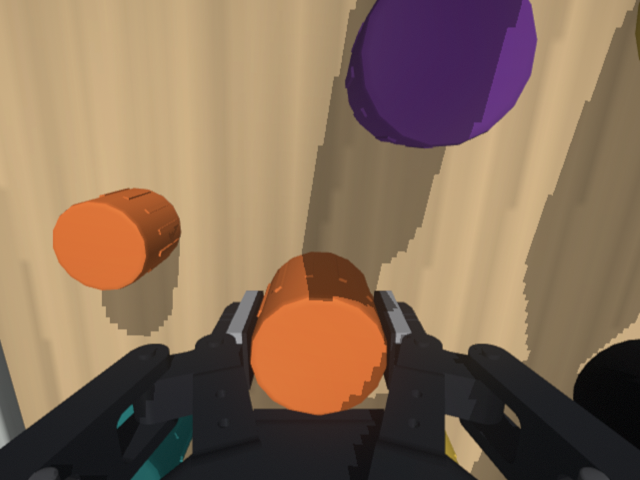

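The cap is held between the pads at an opening of 47 mm. I lift it and carry it to the caliper.

Emit:
{"op": "step_arm", "data": {
  "dr": [
    [0, 0, 0],
    [0, 0, 0],
    [0, 0, 0],
    [0, 0, 0],
    [0, 0, 0],
    [0, 0, 0],
    [0, 0, 0],
    [0, 0, 0]
  ],
  "xyz": [
    [0, 0, -0.4],
    [0, 0, -1.1],
    [0, 0, -1.9],
    [0, 0, -2.7],
    [-0.2, -0.6, -2.9],
    [-0.5, -1.5, -2.9],
    [-0.8, -2.4, -2.9],
    [-1.1, -3.3, -2.9]
  ],
  "gripper": [0.4, 0.4, 0.4, 0.4, 0.4, 0.4, 0.4, 0.4]
}}

```text
time: 5.65
ee_pos: [0.5504, 0.1073, 0.1272]
tcp_rot: [180.0, -0.0, 93.4]
wrist_force: [-0.4, -0.9, 0.9]
opening: 0.0471
```

```bash
python3 - <<'E'
from h import *
shift(cal(0,.025,.12),93.35)
E
```

```text
pos [0.5504 0.1073 0.1272] [179.98  -0.    93.39] F [-0.4 -0.9  0.9] t 5.65 open 0.04709727535971212
xyz [-0.551 -1.645  0.179] dr [ 0.    -0.     0.001]
```

Emit:
{"op": "step_arm", "data": {
  "dr": [
    [0, 0, 0],
    [0, 0, 0],
    [0, 0, 0],
    [0, 0, 0],
    [0, 0, 0],
    [0, 0, 0],
    [0, 0, 0],
    [0, 0, 0]
  ],
  "xyz": [
    [-0.3, -0.8, 0],
    [-0.5, -1.4, 0],
    [-0.55, -1.64, 0.1],
    [-0.55, -1.64, 0.18],
    [-0.55, -1.64, 0.18],
    [-0.55, -1.64, 0.18],
    [-0.55, -1.64, 0.18],
    [-0.55, -1.64, 0.18]
  ],
  "gripper": [0.4, 0.4, 0.4, 0.4, 0.4, 0.4, 0.4, 0.4]
}}

```text
time: 6.45
ee_pos: [0.488, 0.0821, 0.1191]
tcp_rot: [-180.0, 0.0, 93.4]
wrist_force: [-0.5, 0.2, -1.9]
opening: 0.0468
```

```bash
python3 - <<'E'
from h import *
shift(cal(0,.025,.0245),93.35)
c=bot.camera('scene');save(c,'s4.png')
E
```

```text
pos [0.488  0.0821 0.1191] [-179.97    0.     93.39] F [-0.5  0.2 -1.9] t 6.45 open 0.04684040169721948
xyz [-0.016 -0.049  2.364] dr [-0.001  0.     0.001]
```

View pics/s4.png

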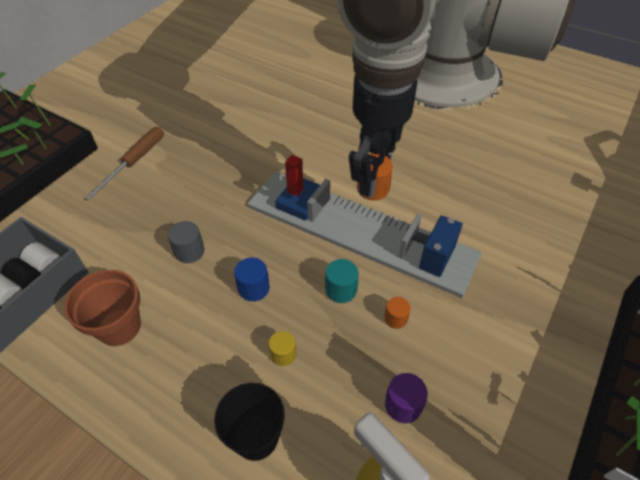

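The scene picture shows the cap at (376,180), upright in the fingers and above the gap. I lower it onto the bed.

Emit:
{"op": "step_arm", "data": {
  "dr": [
    [0, 0, 0],
    [0, 0, 0],
    [0, 0, 0],
    [0, 0, 0],
    [0, 0, 0],
    [0, 0, 0],
    [0, 0, 0],
    [0, 0, 0]
  ],
  "xyz": [
    [-0.02, -0.04, 0.5],
    [-0.02, -0.04, 1.0],
    [-0.02, -0.04, 1.5],
    [-0.02, -0.04, 1.9],
    [-0.02, -0.04, 2.15],
    [-0.02, -0.04, 2.25],
    [-0.02, -0.04, 2.32],
    [-0.02, -0.04, 2.37]
  ],
  "gripper": [0.4, 0.4, 0.4, 0.4, 0.4, 0.4, 0.4, 0.4]
}}

```text
time: 7.3
ee_pos: [0.4865, 0.0811, 0.025]
tcp_rot: [179.9, -0.0, 93.4]
wrist_force: [0.0, -0.3, -0.7]
opening: 0.0472
```

```bash
python3 - <<'E'
from h import *
shift(cal(0,.025,.0235),93.35)
c=bot.camera('scene');cv2.imwrite('pics/s5.png',cv2.resize(c['image'][130:310,230:500],None,fx=2.9,fy=2.9)[:,:,::-1])
E
```

```text
pos [0.4865 0.0811 0.025 ] [179.95  -0.    93.38] F [ 0.  -0.3 -0.7] t 7.3 open 0.04723498937911814
xyz [ 0.007 -0.011  0.037] dr [ 0.001 -0.     0.001]
```

View pics/s5.png

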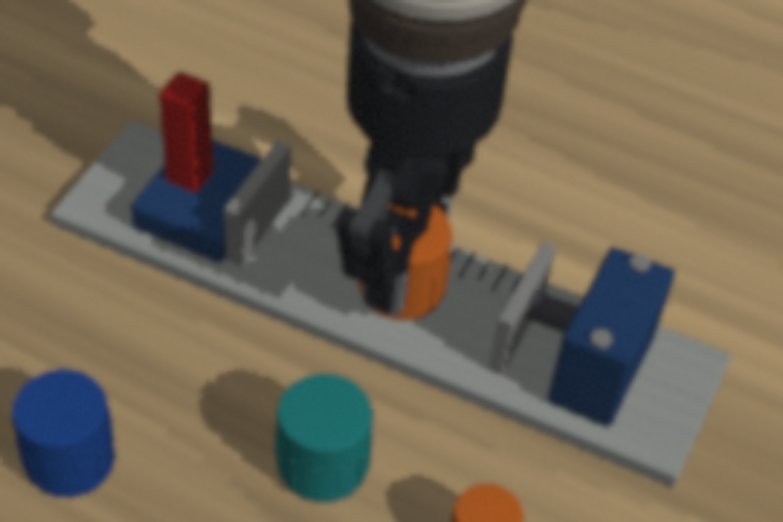

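Emit:
{"op": "step_arm", "data": {
  "dr": [
    [0, 0, 0],
    [0, 0, 0],
    [0, 0, 0],
    [0, 0, 0],
    [0, 0, 0],
    [0, 0, 0],
    [0, 0, 0],
    [0, 0, 0]
  ],
  "xyz": [
    [0, 0, 0.01],
    [0, 0, 0.02],
    [0, 0, 0.03],
    [0, 0, 0.03],
    [0, 0, 0.03],
    [0, 0, 0.03],
    [0, 0, 0.03],
    [0, 0, 0.03]
  ],
  "gripper": [0.4, 0.4, 0.4, 0.4, 0.4, 0.4, 0.4, 0.4]
}}

```text
time: 8.15
ee_pos: [0.4862, 0.081, 0.0235]
tcp_rot: [180.0, -0.0, 93.4]
wrist_force: [0.6, 1.0, 1.8]
opening: 0.0472
```

Emit:
{"op": "step_arm", "data": {
  "dr": [
    [0, 0, 0],
    [0, 0, 0],
    [0, 0, 0],
    [0, 0, 0],
    [0, 0, 0],
    [0, 0, 0],
    [0, 0, 0],
    [0, 0, 0]
  ],
  "xyz": [
    [0, 0, 0],
    [0, 0, 0],
    [0, 0, 0],
    [0, 0, 0],
    [0, 0, 0],
    [0, 0, 0],
    [0, 0, 0],
    [0, 0, 0]
  ],
  "gripper": [0.6, 0.65, 0.7, 0.8, 0.9, 0.9, 0.9, 0.9]
}}

```text
time: 8.95
ee_pos: [0.4861, 0.081, 0.0233]
tcp_rot: [180.0, 0.0, 93.4]
wrist_force: [0.2, 0.0, -0.7]
opening: 0.0767
```

Emit:
{"op": "step_arm", "data": {
  "dr": [
    [0, 0, 0],
    [0, 0, 0],
    [0, 0, 0],
    [0, 0, 0],
    [0, 0, 0],
    [0, 0, 0],
    [0, 0, 0],
    [0, 0, 0]
  ],
  "xyz": [
    [0, 0, -0.3],
    [0, 0, -0.8],
    [0, 0, -1.5],
    [0, 0, -2.4],
    [0, 0, -3.3],
    [0, 0, -4],
    [0, 0, -4],
    [0, 0, -4]
  ],
  "gripper": [0.9, 0.9, 0.9, 0.9, 0.9, 0.9, 0.9, 0.9]
}}

```text
time: 9.75
ee_pos: [0.4864, 0.081, 0.1842]
tcp_rot: [179.9, -0.0, 93.4]
wrist_force: [-1.0, 0.6, -1.0]
opening: 0.0769
```

```bash
python3 - <<'E'
from h import *
shift(cal(0,-.107,.18),3.35)
p=cal(0,.025,0)
for n,(u0,u1,v0,v1) in(('scene',(230,500,130,310)),('wrist',(0,640,0,480))):
    c=bot.camera(n);im=c['image'].copy();drawcal(c,im);drawcap(c,im,p[0],p[1],.012);f=2.9 if n=='scene' else 1
    cv2.imwrite(f'pics/p6{n}.png',cv2.resize(im[v0:v1,u0:u1],None,fx=f,fy=f)[:,:,::-1])
E
```

```text
pos [0.4864 0.081  0.1842] [ 1.7991e+02 -1.0000e-02  9.3380e+01] F [-1.   0.6 -1. ] t 9.75 open 0.0768656770708174
xyz [-3.292 -0.01   0.105] dr [ 1.000e-03 -1.000e-03  1.571e+00]
```

View pics/p6scene.png

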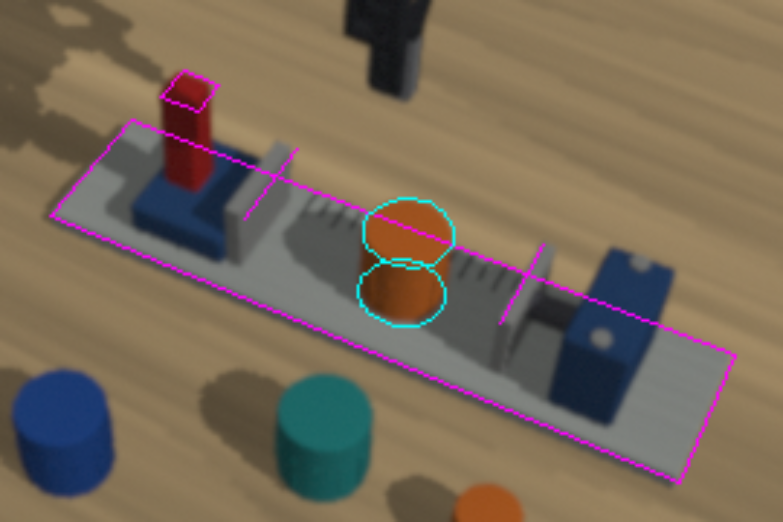

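View pics/p6wrist.png

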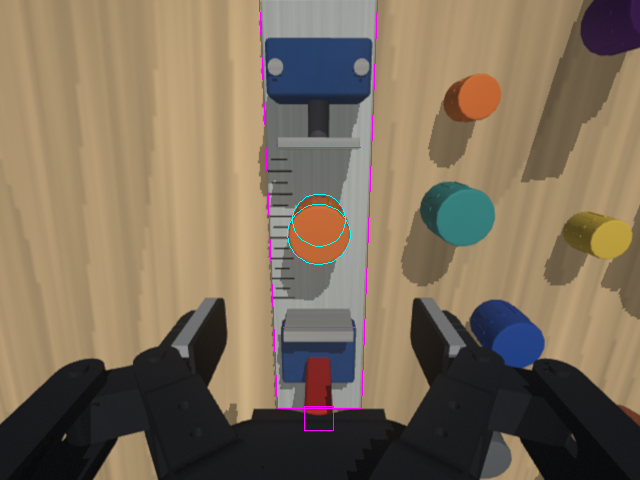

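The cap stands let go on the bed's middle line, at (400,260) in the scene crop and (319,232) in the wrist picture, both on the predicted outline. Next I turn and go above the post.

Emit:
{"op": "step_arm", "data": {
  "dr": [
    [0, 0, 0.14],
    [0, 0, 0.28],
    [0, 0, 0.42],
    [0, 0, 0.56],
    [0, 0, 0.7],
    [0, 0, 0.84],
    [0, 0, 0.98],
    [0, 0, 1.12]
  ],
  "xyz": [
    [-0.4, 0, 0],
    [-0.8, 0, 0],
    [-1.2, 0, 0],
    [-1.6, 0, 0],
    [-2, 0, 0],
    [-2.4, 0, 0],
    [-2.8, 0, 0],
    [-3.29, -0.01, 0]
  ],
  "gripper": [1, 1, 1, 1, 1, 1, 1, 1]
}}

```text
time: 10.65
ee_pos: [0.4928, -0.0508, 0.182]
tcp_rot: [-179.9, 0.1, 28.9]
wrist_force: [-0.3, -0.8, 1.4]
opening: 0.0856
```

Emit:
{"op": "step_arm", "data": {
  "dr": [
    [0, 0, 0.14],
    [0, 0, 0.28],
    [0, 0, 0.42],
    [0, 0, 0.45],
    [0, 0, 0.45],
    [0, 0, 0.45],
    [0, 0, 0.45],
    [0, 0, 0.45]
  ],
  "xyz": [
    [0, 0, 0],
    [0, 0, 0],
    [0, 0, 0],
    [0, 0, 0],
    [0, 0, 0],
    [0, 0, 0],
    [0, 0, 0],
    [0, 0, 0]
  ],
  "gripper": [1, 1, 1, 1, 1, 1, 1, 1]
}}

```text
time: 11.45
ee_pos: [0.4933, -0.0504, 0.1831]
tcp_rot: [-180.0, 0.0, 3.5]
wrist_force: [0.4, 0.1, 0.4]
opening: 0.0853
```

```bash
python3 - <<'E'
from h import *
shift(cal(0,-.107,.07),3.35)
for n,(u0,u1,v0,v1) in(('wrist',(0,640,0,480)),):
    c=bot.camera(n);im=c['image'].copy();drawcal(c,im)
    cv2.imwrite(f'pics/p7{n}.png',im[:,:,::-1])
E
```

```text
pos [ 0.4933 -0.0504  0.1831] [-1.80e+02  2.00e-02  3.46e+00] F [0.4 0.1 0.4] t 11.45 open 0.08531128923225666
xyz [1.100e-02 2.000e-03 2.827e+00] dr [-0.     0.     0.002]
```

View pics/p7wrist.png

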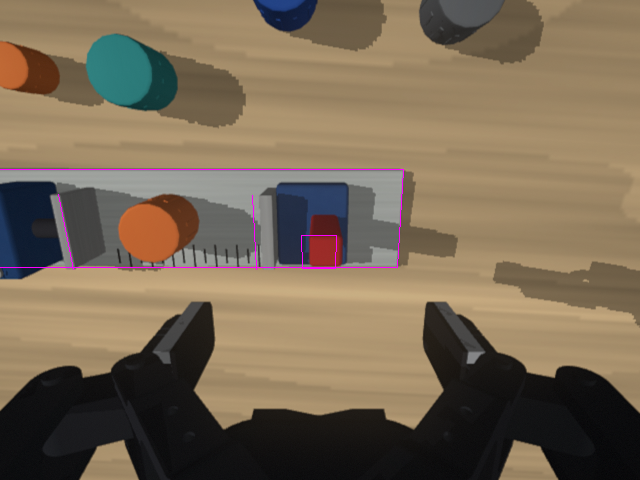

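The wrist picture puts the post at (325,242), about 3 mm farther back than predicted (319). I descend with that correction and grip.

Emit:
{"op": "step_arm", "data": {
  "dr": [
    [0, 0, 0],
    [0, 0, 0],
    [0, 0, 0],
    [0, 0, 0],
    [0, 0, 0],
    [0, 0, 0],
    [0, 0, 0],
    [0, 0, 0]
  ],
  "xyz": [
    [0.01, 0.08, 0.5],
    [0.01, 0.08, 1],
    [0.01, 0.08, 1.5],
    [0.01, 0.08, 2],
    [0.01, 0.08, 2.5],
    [0.01, 0.08, 2.8],
    [0.01, 0.08, 2.8],
    [0.01, 0.08, 2.8]
  ],
  "gripper": [1, 1, 1, 1, 1, 1, 1, 1]
}}

```text
time: 12.3
ee_pos: [0.4942, -0.0536, 0.0719]
tcp_rot: [180.0, -0.0, 3.4]
wrist_force: [0.2, 1.0, 0.0]
opening: 0.0858
```

Emit:
{"op": "step_arm", "data": {
  "dr": [
    [0, 0, 0],
    [0, 0, 0],
    [0, 0, 0],
    [0, 0, 0],
    [0, 0, 0],
    [0, 0, 0],
    [0, 0, 0],
    [0, 0, 0]
  ],
  "xyz": [
    [0, 0, 0],
    [0, 0, 0],
    [0, 0, 0],
    [0, 0, 0],
    [0, 0, 0],
    [0, 0, 0],
    [0, 0, 0],
    [0, 0, 0]
  ],
  "gripper": [0.15, 0.15, 0.15, 0.15, 0.15, 0.15, 0.15, 0.15],
  "squeeze": 40
}}

```text
time: 13.1
ee_pos: [0.4942, -0.0538, 0.0717]
tcp_rot: [180.0, -0.0, 3.4]
wrist_force: [-1.6, -2.7, 5.2]
opening: 0.0213
```

```bash
python3 - <<'E'
from h import *
shift(cal(0,-.074,.07),3.35)
c=bot.camera('wrist');im=c['image'].copy()
cv2.imwrite(f'pics/p8.png',im[:,:,::-1])
E
```

```text
pos [ 0.4942 -0.0538  0.0717] [ 1.7997e+02 -3.0000e-02  3.4200e+00] F [-1.6 -2.7  5.2] t 13.1 open 0.021299863988838673
xyz [-0.005 -0.909  0.042] dr [ 0.001 -0.001  0.001]
```

View pics/p8.png

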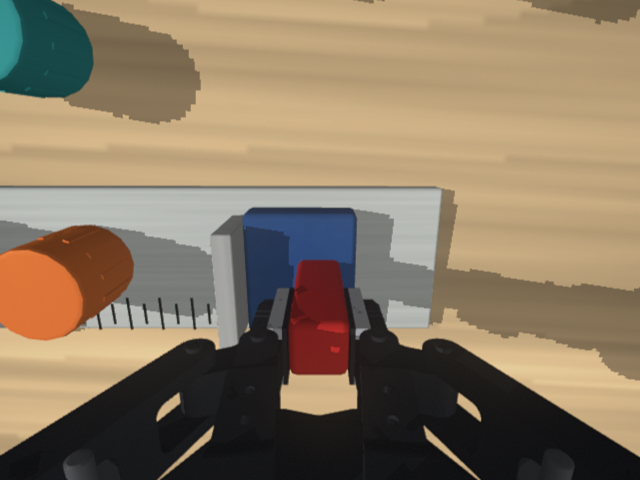

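The post is gripped at an opening of 21 mm. I slide the jaw toward the cap (tool -y).

Emit:
{"op": "step_arm", "data": {
  "dr": [
    [0, 0, 0],
    [0, 0, 0],
    [0, 0, 0],
    [0, 0, 0],
    [0, 0, 0],
    [0, 0, 0],
    [0, 0, 0],
    [0, 0, 0]
  ],
  "xyz": [
    [0, -0.1, 0],
    [0, -0.28, 0],
    [0, -0.46, 0],
    [0, -0.64, 0],
    [0, -0.82, 0],
    [0, -1.0, 0],
    [0, -1.18, 0],
    [0, -1.3, 0]
  ],
  "gripper": [0.15, 0.15, 0.15, 0.15, 0.15, 0.15, 0.15, 0.15]
}}

```text
time: 13.95
ee_pos: [0.4912, -0.0022, 0.0717]
tcp_rot: [179.9, -0.0, 3.4]
wrist_force: [-0.6, -7.9, 5.8]
opening: 0.0215
```

Emit:
{"op": "step_arm", "data": {
  "dr": [
    [0, 0, 0],
    [0, 0, 0],
    [0, 0, 0],
    [0, 0, 0],
    [0, 0, 0],
    [0, 0, 0],
    [0, 0, 0],
    [0, 0, 0]
  ],
  "xyz": [
    [0, -0.05, 0],
    [0, -0.1, 0],
    [0, -0.15, 0],
    [0, -0.2, 0],
    [0, -0.28, 0],
    [0, -0.36, 0],
    [0, -0.44, 0],
    [0, -0.52, 0]
  ],
  "gripper": [0.15, 0.15, 0.15, 0.15, 0.15, 0.15, 0.15, 0.15]
}}

```text
time: 14.75
ee_pos: [0.49, 0.0183, 0.0717]
tcp_rot: [179.9, -0.1, 3.4]
wrist_force: [0.2, -7.9, 5.0]
opening: 0.0214
```

```bash
python3 - <<'E'
from h import *
shift(cal(0,.003,.0717),3.42)
for n,(u0,u1,v0,v1) in(('scene',(230,500,130,310)),('wrist',(0,640,0,480))):
    c=bot.camera(n);im=c['image'].copy();f=2.9 if n=='scene' else 1
    cv2.imwrite(f'pics/p9{n}.png',cv2.resize(im[v0:v1,u0:u1],None,fx=f,fy=f)[:,:,::-1])
E
```

```text
pos [0.49   0.0183 0.0717] [ 1.7989e+02 -5.0000e-02  3.3800e+00] F [ 0.2 -7.9  5. ] t 14.75 open 0.021399786013033845
xyz [-7.000e-03 -1.029e+00 -1.000e-03] dr [ 0.002 -0.001 -0.001]
```

View pics/p9scene.png

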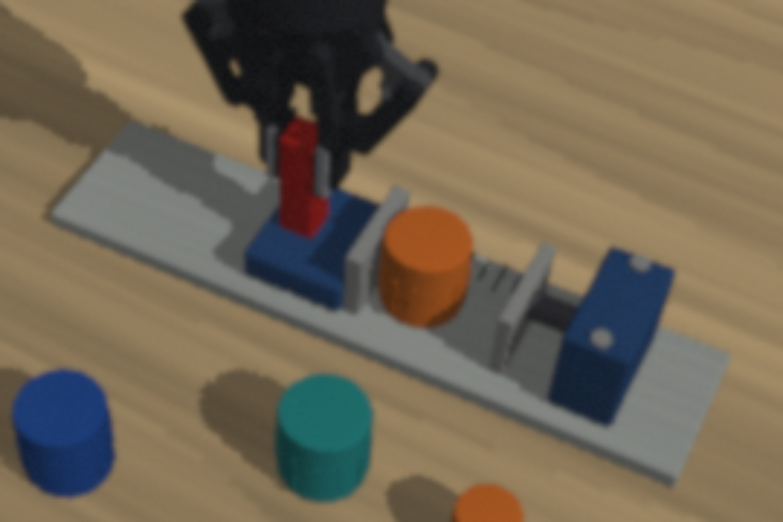

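View pics/p9wrist.png

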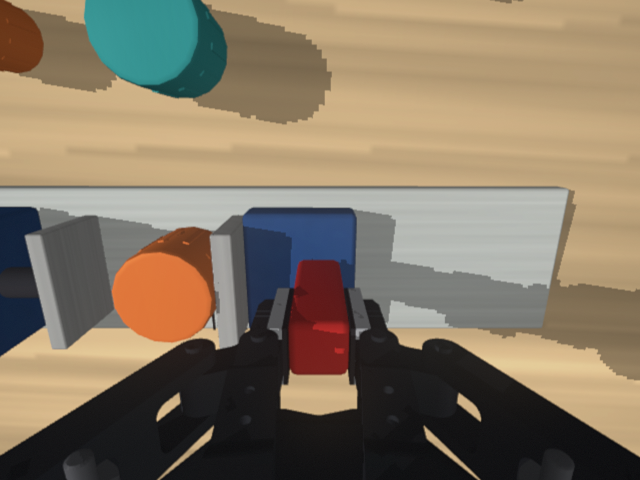

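The cap is sliding upright in front of the jaw, at (425,265) in the scene crop. I keep pushing it.

Emit:
{"op": "step_arm", "data": {
  "dr": [
    [0, 0, 0],
    [0, 0, 0],
    [0, 0, 0],
    [0, 0, 0],
    [0, 0, 0],
    [0, 0, 0],
    [0, 0, 0],
    [0, 0, 0]
  ],
  "xyz": [
    [0, -0.09, 0],
    [0, -0.18, 0],
    [0, -0.27, 0],
    [0, -0.36, 0],
    [0, -0.45, 0],
    [0, -0.54, 0],
    [0, -0.63, 0],
    [0, -0.7, 0]
  ],
  "gripper": [0.15, 0.15, 0.15, 0.15, 0.15, 0.15, 0.15, 0.15]
}}

```text
time: 15.65
ee_pos: [0.489, 0.0361, 0.0717]
tcp_rot: [-179.8, -0.0, 4.1]
wrist_force: [-0.9, -7.3, 6.2]
opening: 0.021
```

Emit:
{"op": "step_arm", "data": {
  "dr": [
    [0, 0, 0],
    [0, 0, 0],
    [0, 0, 0],
    [0, 0, 0],
    [0, 0, 0],
    [0, 0, 0],
    [0, 0, 0],
    [0, 0, 0]
  ],
  "xyz": [
    [0, -0.06, 0],
    [0, -0.12, 0],
    [0, -0.18, 0],
    [0, -0.24, 0],
    [0, -0.3, 0],
    [0, -0.3, 0],
    [0, -0.3, 0],
    [0, -0.3, 0]
  ],
  "gripper": [0.15, 0.15, 0.15, 0.15, 0.15, 0.15, 0.15, 0.15]
}}

```text
time: 16.45
ee_pos: [0.4885, 0.0418, 0.0718]
tcp_rot: [-179.5, -0.0, 4.6]
wrist_force: [-1.5, -6.1, 5.3]
opening: 0.0217
```

```bash
python3 - <<'E'
from h import *
shift(cal(0,.003,.0717),3.42)
for n,(u0,u1,v0,v1) in(('scene',(300,500,160,310)),('top',(180,380,250,400))):
    c=bot.camera(n);im=c['image'].copy();f=4
    cv2.imwrite(f'pics/p10{n}.png',cv2.resize(im[v0:v1,u0:u1],None,fx=f,fy=f,interpolation=cv2.INTER_NEAREST)[:,:,::-1])
E
```

```text
pos [0.4885 0.0418 0.0718] [-1.7948e+02 -2.0000e-02  4.5900e+00] F [-1.5 -6.1  5.3] t 16.45 open 0.021740363202947328
xyz [ 0.005 -0.441  0.006] dr [-0.009 -0.     0.02 ]
```

View pics/p10scene.png

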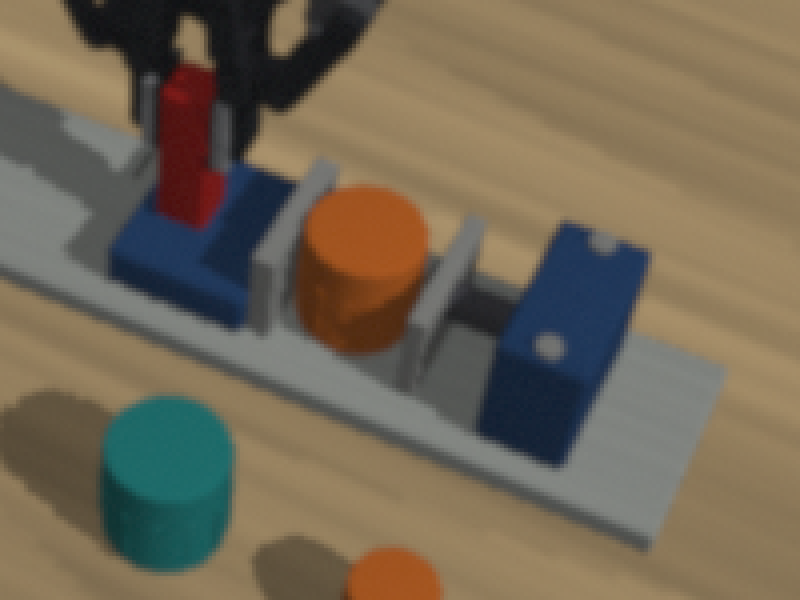

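View pics/p10top.png

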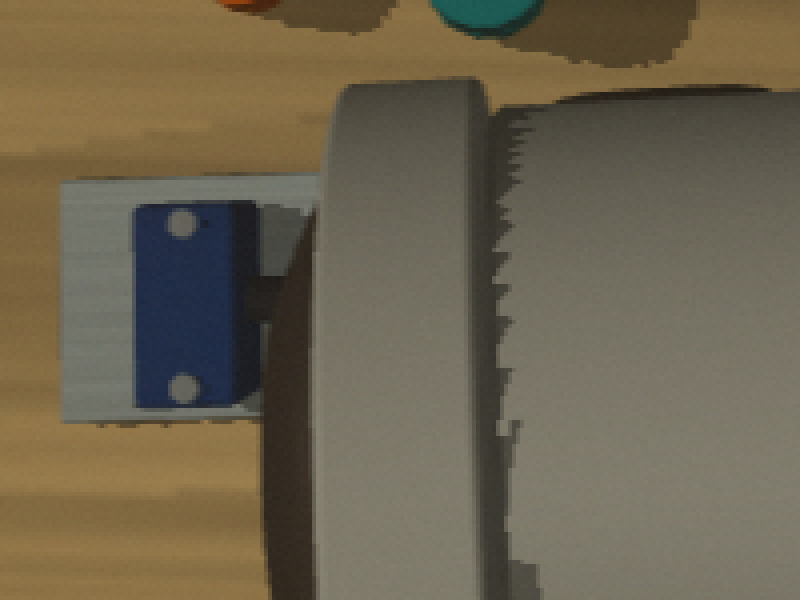

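```bash
python3 - <<'E'
from h import *
s=bot.get_obs();print(s['q'].round(2),s['qd'].round(2),s['joint_efforts'].round(1),s['wrist_force'].round(1),s['torque'].round(2))
shift(cal(0,.003,.0717),3.42)
E
```

```text
[  4.58  -3.27 -15.92  77.33   0.52 180.  ] [ 0.01  0.09  0.01  0.03  0.04 -0.08] [  4.  -40.2  44.3  -0.6   2.6  -0.8] [-1.1 -5.9  6.1] [-2.06  0.14 -0.96]
pos [0.4885 0.0418 0.0718] [-1.7948e+02 -2.0000e-02  4.5800e+00] F [-1.1 -5.9  6.1] t 16.55 open 0.021558323946551883
xyz [ 0.005 -0.442  0.006] dr [-0.009 -0.     0.02 ]
```

The last joint has reached its 180° limit, so the jaw stopped short, about 7 mm before the anvil would start to move. I release, rise, turn the hand half a turn (the same grasp) and grip again.

Emit:
{"op": "step_arm", "data": {
  "dr": [
    [0, 0, 0],
    [0, 0, 0],
    [0, 0, 0],
    [0, 0, 0],
    [0, 0, 0],
    [0, 0, 0],
    [0, 0, 0],
    [0, 0, 0]
  ],
  "xyz": [
    [0, 0, 0],
    [0, 0, 0],
    [0, 0, 0],
    [0, 0, 0],
    [0, 0, 0],
    [0, 0, 0],
    [0, 0, 0],
    [0, 0, 0]
  ],
  "gripper": [1, 1, 1, 1, 1, 1, 1, 1]
}}

```text
time: 17.35
ee_pos: [0.4883, 0.0431, 0.0714]
tcp_rot: [-179.3, 0.0, 4.7]
wrist_force: [-0.3, -0.2, 0.2]
opening: 0.0858
```

```bash
python3 - <<'E'
from h import *
s=bot.get_obs();print(s['q'].round(2))
shift(cal(0,-.0146,.17),183.35)
E
```

```text
[  4.64  -3.25 -15.94  77.31   0.69 179.94]
pos [0.4883 0.0431 0.0714] [-1.7931e+02  1.0000e-02  4.7000e+00] F [-0.3 -0.2  0.2] t 17.35 open 0.08582594448764304
xyz [-2.000e-03  1.000e-03 -2.466e+00] dr [-0.    -0.019 -3.118]
```

Emit:
{"op": "step_arm", "data": {
  "dr": [
    [0, 0, 0],
    [0, 0, 0],
    [0, 0, 0],
    [0, 0, 0],
    [0, 0, 0],
    [0, 0, -0.1],
    [0, 0, -0.2],
    [0, 0, -0.3]
  ],
  "xyz": [
    [0, 0, -0.4],
    [0, 0, -0.9],
    [0, 0, -1.5],
    [0, 0, -2.1],
    [0, 0, -2.5],
    [0, 0, -2.5],
    [0, 0, -2.5],
    [0, 0, -2.5]
  ],
  "gripper": [1, 1, 1, 1, 1, 1, 1, 1]
}}

```text
time: 18.15
ee_pos: [0.4885, 0.0419, 0.1715]
tcp_rot: [-179.3, -0.2, 22.1]
wrist_force: [-0.6, -1.0, -0.4]
opening: 0.0854
```

Emit:
{"op": "step_arm", "data": {
  "dr": [
    [0, 0, -0.14],
    [0, 0, -0.28],
    [0, 0, -0.42],
    [0, 0, -0.56],
    [0, 0, -0.7],
    [0, 0, -0.84],
    [0, 0, -0.98],
    [0, 0, -1.12]
  ],
  "xyz": [
    [0, 0, 0],
    [0, 0, 0],
    [0, 0, 0],
    [0, 0, 0],
    [0, 0, 0],
    [0, 0, 0],
    [0, 0, 0],
    [0, 0, 0]
  ],
  "gripper": [1, 1, 1, 1, 1, 1, 1, 1]
}}

```text
time: 18.95
ee_pos: [0.4884, 0.0418, 0.1714]
tcp_rot: [-179.9, -0.7, 86.4]
wrist_force: [-0.4, -0.2, 0.3]
opening: 0.0856
```

Emit:
{"op": "step_arm", "data": {
  "dr": [
    [0, 0, -0.14],
    [0, 0, -0.28],
    [0, 0, -0.42],
    [0, 0, -0.56],
    [0, 0, -0.7],
    [0, 0, -0.84],
    [0, 0, -0.98],
    [0, 0, -1.12]
  ],
  "xyz": [
    [0, 0, 0],
    [0, 0, 0],
    [0, 0, 0],
    [0, 0, 0],
    [0, 0, 0],
    [0, 0, 0],
    [0, 0, 0],
    [0, 0, 0]
  ],
  "gripper": [1, 1, 1, 1, 1, 1, 1, 1]
}}

```text
time: 19.75
ee_pos: [0.4885, 0.0419, 0.1714]
tcp_rot: [179.4, -0.4, 150.6]
wrist_force: [-0.7, -0.5, 1.2]
opening: 0.0858
```

```bash
python3 - <<'E'
from h import *
s=bot.get_obs();print(s['q'].round(2))
shift(cal(0,-.0146,.17),183.35)
c=bot.camera('scene');cv2.imwrite('pics/s11.png',cv2.resize(c['image'][130:310,230:500],None,fx=2.9,fy=2.9)[:,:,::-1])
E
```

```text
[ 4.5  -4.01 -5.61 88.4   0.69 33.94]
pos [0.4885 0.0419 0.1714] [179.43  -0.39 150.56] F [-0.7 -0.5  1.2] t 19.75 open 0.08575968262051505
xyz [ 0.002 -0.002  0.034] dr [ 0.012 -0.004 -0.572]
```

View pics/s11.png

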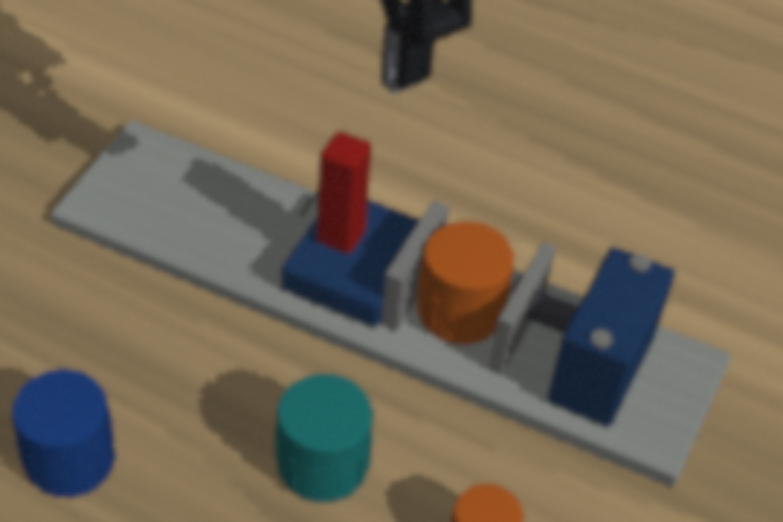

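The scene picture shows the cap still upright at (465,280), with a small gap before the anvil plate. I finish the turn, descend and grip.

Emit:
{"op": "step_arm", "data": {
  "dr": [
    [0, 0, -0.14],
    [0.005, 0, -0.28],
    [0.01, 0, -0.42],
    [0.012, -0.004, -0.57],
    [0.012, -0.004, -0.572],
    [0.012, -0.004, -0.572],
    [0.012, -0.004, -0.572],
    [0.012, -0.004, -0.572]
  ],
  "xyz": [
    [0, 0, 0],
    [0, 0, 0],
    [0, 0, 0],
    [0, 0, 0.2],
    [0, 0, 0.8],
    [0, 0, 1.5],
    [0, 0, 2.1],
    [0, 0, 2.5]
  ],
  "gripper": [1, 1, 1, 1, 1, 1, 1, 1]
}}

```text
time: 20.6
ee_pos: [0.4876, 0.043, 0.0696]
tcp_rot: [-180.0, -0.1, -177.2]
wrist_force: [-0.6, -0.4, -0.8]
opening: 0.0852
```

Emit:
{"op": "step_arm", "data": {
  "dr": [
    [0, 0, 0],
    [0, 0, 0],
    [0, 0, 0],
    [0, 0, 0],
    [0, 0, 0],
    [0, 0, 0],
    [0, 0, 0],
    [0, 0, 0]
  ],
  "xyz": [
    [0, 0, 0],
    [0, 0, 0],
    [0, 0, 0],
    [0, 0, 0],
    [0, 0, 0],
    [0, 0, 0],
    [0, 0, 0],
    [0, 0, 0]
  ],
  "gripper": [1, 0.15, 0.15, 0.15, 0.15, 0.15, 0.15, 0.15]
}}

```text
time: 21.4
ee_pos: [0.4887, 0.0428, 0.0722]
tcp_rot: [-179.9, 0.1, -177.0]
wrist_force: [-1.8, -3.0, 4.7]
opening: 0.0216
```

```bash
python3 - <<'E'
from h import *
s=bot.get_obs();print(s['q'].round(2))
shift(cal(0,.003,.0715),183.35)
c=bot.camera('scene');cv2.imwrite('pics/s12.png',cv2.resize(c['image'][130:310,230:500],None,fx=2.9,fy=2.9)[:,:,::-1])
E
```

```text
[ 5.040e+00 -3.290e+00 -1.589e+01  7.733e+01 -6.000e-02  2.050e+00]
pos [0.4887 0.0428 0.0722] [-1.7995e+02  7.0000e-02 -1.7701e+02] F [-1.8 -3.   4.7] t 21.4 open 0.02161674825345365
xyz [0.013 0.415 0.017] dr [-0.001  0.001 -0.006]
```

View pics/s12.png

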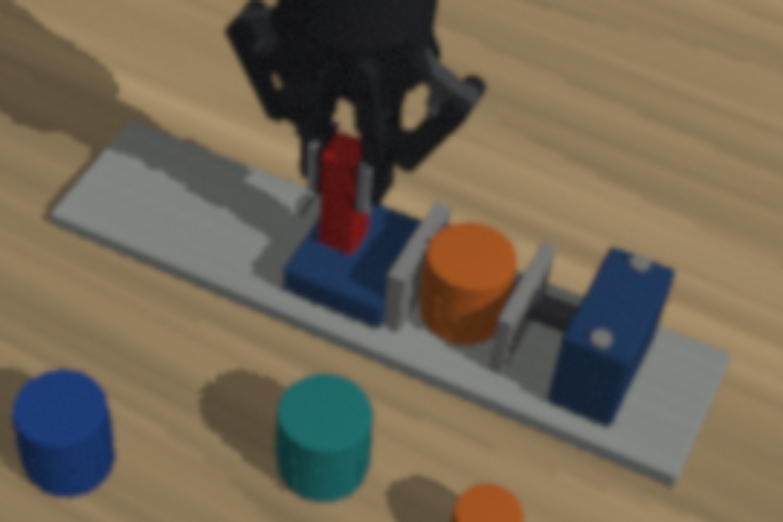

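Emit:
{"op": "step_arm", "data": {
  "dr": [
    [0, 0, 0],
    [0, 0, 0],
    [0, 0, 0],
    [0, 0, 0],
    [0, 0, 0],
    [0, 0, 0],
    [0, 0, 0],
    [0, 0, 0]
  ],
  "xyz": [
    [0, 0.06, 0],
    [0, 0.12, 0],
    [0, 0.18, 0],
    [0, 0.24, 0],
    [0, 0.3, 0],
    [0, 0.36, 0],
    [0, 0.4, 0],
    [0, 0.4, 0]
  ],
  "gripper": [0.15, 0.15, 0.15, 0.15, 0.15, 0.15, 0.15, 0.15]
}}

```text
time: 22.25
ee_pos: [0.4879, 0.058, 0.0722]
tcp_rot: [-179.8, 0.1, -177.0]
wrist_force: [-1.1, -8.6, 6.9]
opening: 0.0215
```

```bash
python3 - <<'E'
from h import *
shift(cal(0,.003,.0715),183.35)
c=bot.camera('scene');cv2.imwrite('pics/s13.png',cv2.resize(c['image'][170:300,310:490],None,fx=4.4,fy=4.4)[:,:,::-1])
c=bot.camera('top');cv2.imwrite('pics/t13.png',cv2.resize(c['image'][250:400,180:380],None,fx=4,fy=4)[:,:,::-1])
E
```

```text
pos [0.4879 0.058  0.0722] [-1.7984e+02  7.0000e-02 -1.7704e+02] F [-1.1 -8.6  6.9] t 22.25 open 0.02146777006359434
xyz [0.012 0.035 0.018] dr [-0.003  0.001 -0.007]
```

View pics/s13.png

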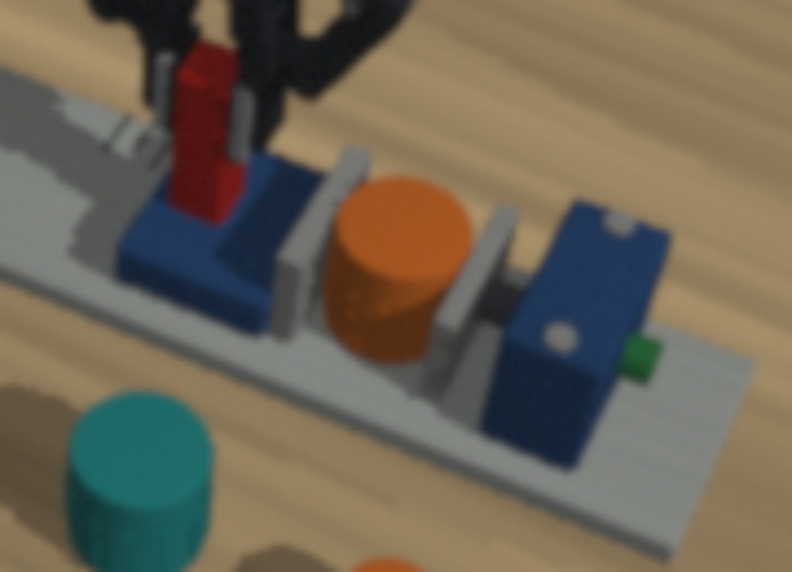

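View pics/t13.png

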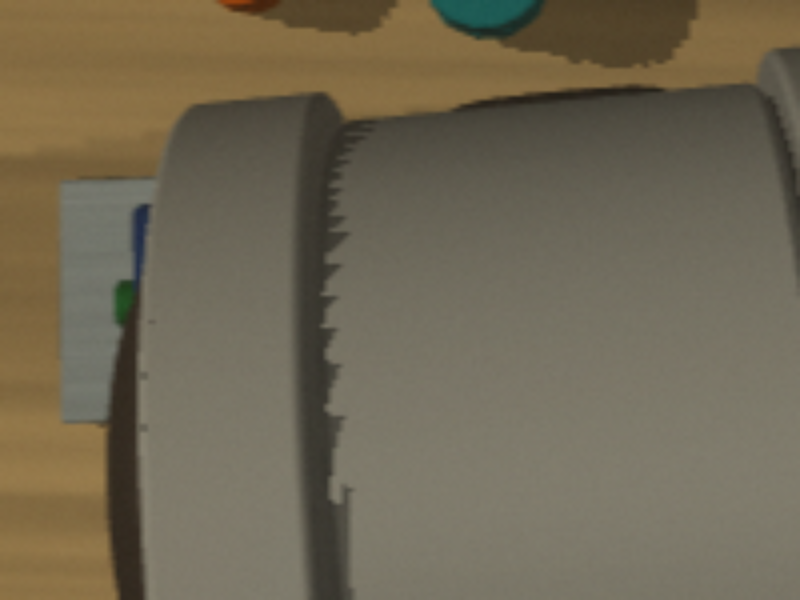

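The green stem shows behind the blue head, at (643,357) in the scene crop, by about 8–9 mm. I add about 3 mm to reach half stroke.

Emit:
{"op": "step_arm", "data": {
  "dr": [
    [0, 0, 0],
    [0, 0, 0],
    [0, 0, 0],
    [0, 0, 0],
    [0, 0, 0],
    [0, 0, 0],
    [0, 0, 0],
    [0, 0, 0]
  ],
  "xyz": [
    [0, 0.03, 0],
    [0, 0.06, 0],
    [0, 0.08, 0],
    [0, 0.08, 0],
    [0, 0.08, 0],
    [0, 0.08, 0],
    [0, 0.08, 0],
    [0, 0.08, 0]
  ],
  "gripper": [0.15, 0.15, 0.15, 0.15, 0.15, 0.15, 0.15, 0.15]
}}

```text
time: 23.15
ee_pos: [0.4877, 0.061, 0.0722]
tcp_rot: [-179.8, 0.1, -177.0]
wrist_force: [-1.4, -8.7, 6.7]
opening: 0.0214
```

Emit:
{"op": "step_arm", "data": {
  "dr": [
    [0, 0, 0],
    [0, 0, 0],
    [0, 0, 0],
    [0, 0, 0],
    [0, 0, 0],
    [0, 0, 0],
    [0, 0, 0],
    [0, 0, 0]
  ],
  "xyz": [
    [0, 0, 0],
    [0, 0, 0],
    [0, 0, 0],
    [0, 0, 0],
    [0, 0, 0],
    [0, 0, 0],
    [0, 0, 0],
    [0, 0, 0]
  ],
  "gripper": [0.3, 0.4, 0.6, 0.8, 1, 1, 1, 1]
}}

```text
time: 23.95
ee_pos: [0.4873, 0.0622, 0.0713]
tcp_rot: [-180.0, -0.0, -177.0]
wrist_force: [-1.0, 0.1, -0.0]
opening: 0.0849
```

Emit:
{"op": "step_arm", "data": {
  "dr": [
    [0, 0, 0],
    [0, 0, 0],
    [0, 0, 0],
    [0, 0, 0],
    [0, 0, 0],
    [0, 0, 0],
    [0, 0, 0],
    [0, 0, 0]
  ],
  "xyz": [
    [0, 0, -0.3],
    [0, 0, -0.8],
    [0, 0, -1.5],
    [0, 0, -2.3],
    [0, 0, -3.2],
    [0, 0, -4],
    [0, 0, -4],
    [0, 0, -4]
  ],
  "gripper": [1, 1, 1, 1, 1, 1, 1, 1]
}}

```text
time: 24.75
ee_pos: [0.4877, 0.0623, 0.2325]
tcp_rot: [-180.0, 0.1, -177.0]
wrist_force: [-0.9, 0.1, -0.7]
opening: 0.0856
```

Emit:
{"op": "step_arm", "data": {
  "dr": [
    [0, 0, 0],
    [0, 0, 0],
    [0, 0, 0],
    [0, 0, 0],
    [0, 0, 0],
    [0, 0, 0],
    [0, 0, 0],
    [0, 0, 0]
  ],
  "xyz": [
    [0, -1, 0],
    [0, -2, 0],
    [0, -3, 0],
    [0, -4, 0],
    [0, -5, 0],
    [0, -6, 0],
    [0, -6, 0],
    [0, -6, 0]
  ],
  "gripper": [1, 1, 1, 1, 1, 1, 1, 1]
}}

```text
time: 25.55
ee_pos: [0.4993, -0.178, 0.2302]
tcp_rot: [180.0, -0.1, -177.1]
wrist_force: [-0.4, 0.6, 0.1]
opening: 0.0855
```

```bash
python3 - <<'E'
from h import *
shift(cal(0,.003,.0715),183.35)
c=bot.camera('scene');cv2.imwrite('pics/s14.png',cv2.resize(c['image'][170:300,310:490],None,fx=4.4,fy=4.4)[:,:,::-1])
c=bot.camera('top');im=c['image'];cv2.imwrite('pics/t14.png',cv2.resize(im[250:400,180:380],None,fx=4,fy=4)[:,:,::-1])
hsv=cv2.cvtColor(im,cv2.COLOR_RGB2HSV);g=(hsv[...,0]>50)&(hsv[...,0]<75)&(hsv[...,1]>120);g[:,:180]=0;g[:280]=0
v,u=np.nonzero(g);print(u.min(),u.max(),v.min(),v.max())
for uu in(u.min(),u.max()+1):
    p=ray(c,uu,v.mean(),.035)-CO;print('cal y',p@CY)
E
```

```text
pos [ 0.4993 -0.178   0.2302] [ 1.7997e+02 -1.2000e-01 -1.7712e+02] F [-0.4  0.6  0.1] t 25.55 open 0.08547121504966666
xyz [-0.009  5.939  3.971] dr [ 0.001 -0.002 -0.008]
207 212 321 330
cal y 0.17559789757854619
cal y 0.1668976100323284
```

View pics/s14.png

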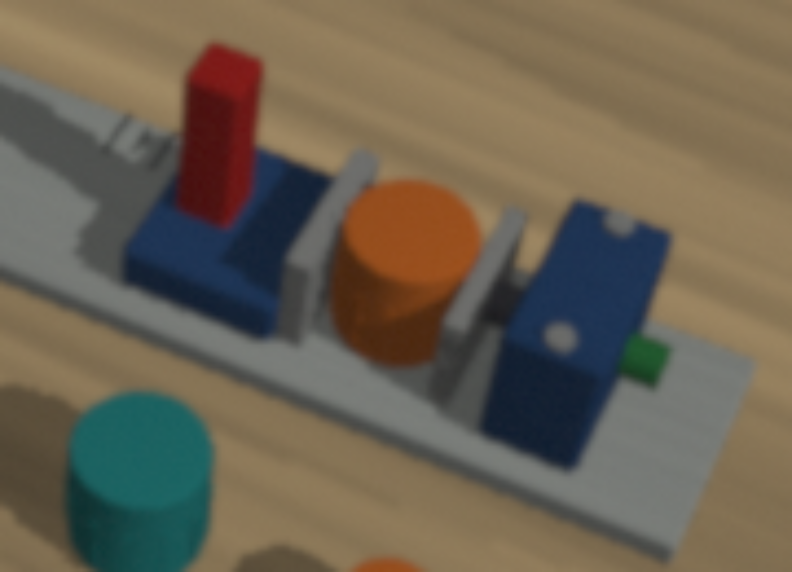

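View pics/t14.png

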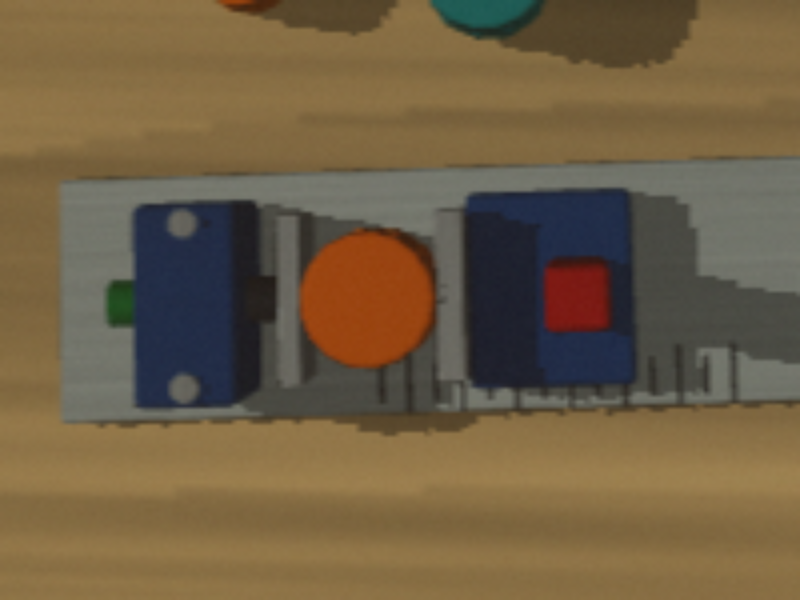

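```bash
python3 - <<'E'
from h import *
print(bot.job_done())
E
```

```text
the job is handed in; nothing more can be done
None
```

The job is handed in. The larger orange cap stands upright on the caliper bed, clamped between the jaw and the sprung anvil, and the hand is clear.

**What I did:** I gripped the cap, stood it on the bed's middle line and let it go. Then I slid the jaw shut by its red post.

**What went wrong:** The last joint reached its 180° limit partway through the slide, before the anvil had moved. I released the post, turned the hand half a turn, gripped again and finished the slide.

**Last checks:**
- **Cap:** it is upright and touches both plates in the scene and top pictures.
- **Anvil:** the green stem shows clearly behind the blue head, with no red.
- **How far it is pushed back:** the jaw position gives about 12.7 mm, but the top picture gives about 15.6 mm. The two disagree by 3 mm; both are inside the 3 to 21 mm allowed.
- **Hand:** it is about 0.24 m from the post and 0.23 m up, with the wrist force near zero. The clock read about 26 s of the 58 s.

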